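# Set the length stop of the cutting fence with the tape

## Robot

A 6-joint arm with a two-finger parallel gripper is mounted at the origin on the work surface. World frame = base frame: x ahead of the robot, y to its left, z up, the work surface at z = 0. Lengths are in mm, angles in degrees, forces in N, time in s.
With the tool pointing down it reaches from about 300 to 850 mm from the base axis. Payload 4.2 kg.
Tool frame: the origin (TCP) lies between the finger pads; the fingertips stand 19 mm ahead of it and the grasp point (between the pads) is the TCP; z points along the fingers, x is the direction in which the jaws open and shut, and the axes are right-handed (so a half turn about z gives the same grasp; the last joint's range is limited). The gripper opens to 91 mm and grips with 3 to 60 N. Pads are 32 mm wide; open, the fingers measure 118 mm over their backs; the gripper's body (76 mm by 178 mm) begins 60 mm behind the grasp point.
Start: joints at [-74.714, 18.312, 89.639, -0, 72.044, -1.146], TCP at [162.661, -551.528, 232.976] pointing down, gripper open.
Joint ranges: [-177.97, 177.97], [-48.28, 115.42], [12.27, 149.76], [-77.06, 257.06], [2.81, 150.46], [-146.56, 146.56]. Speed limits (degrees/s): [147.25, 147.25, 180, 180, 180, 180].

## Interface

Orientations are given as [roll, pitch, yaw] about the fixed x, y, z axes, in that order (R = Rz(yaw) Ry(pitch) Rx(roll)).
In Python, from workcell import sensors, grab_frame, env gives the robot as it stands.
- The arm moves only by the tool servo_tool, never from a script. Its argument "motion" is one flat list of numbers, 7 for each row, row after row: the shift along the world's x, y, z in mm, then the turn, a rotation vector about the world's x, y, z in rad, then the opening in per cent of the stroke, from 0 (shut) to 100 (fully open). In form: [x, y, z, rx, ry, rz, grip, x, y, z, rx, ry, rz, grip, ...]. A call has 1 to 10 rows; each row shifts and turns the commanded pose from where the row before left it; what a row does not reach is not made up. A row lasts 1/12 s, in which the tool goes at most 41.7 mm and 7.16 degrees, less where a joint would pass 70% of its speed; a pose out of reach is approached as far as the arm can. A call with a gripper value outside its range is refused whole. The fingers move at their own pace and stop on an object; "newtons" is the grip in N (left out, the last holds). Time passes only in rows, so rows that do not move let the fingers close. It gives the time, the measured TCP pose, the force and the opening at its end, in the units of the state.
- sensors.state(): the state, without advancing time (a new reading comes with each control period).
- grab_frame(name): name is "scene" or "top"; returns a dict with "image" (480x640x3 uint8, red, green, blue), "depth" (480x640 float32, mm along the optical axis (not along the pixel's ray), 0 where there is no reading), "fx", "fy", "cx", "cy" (pixels), "extrinsics" (4x4, takes a point from camera to world coordinates). Camera axes: x right, y up, looking along -z (the intrinsics and any distortion apply to the point x, -y, -z); pixel columns grow to the right and rows downward; lengths in mm; the calibration is good to about 2 mm. A picture is of the moment at which its call begins.
- env.job_done(): hands the job in, once; it reports no verdict.
The state is a dict: "time_s": time; "qpos": joint angles; "qvel": joint speeds; "effort": joint torques, N m; "ee_pos": TCP position; "ee_rot": TCP orientation; "force": force on the tool from outside, world axes, zero at the start; "torque": the same for the moment, N m; "gripper_width": finger opening in mm.
Only numpy, scipy, OpenCV 4.12 (cv2) and the standard library are available. Lean on these libraries where they do the work, as an engineer would, in place of code of your own. Each camera call takes 0.05 s, during which the arm holds its last target.

## Task

The length stop on the cutting fence stands too far out: set it for 200 mm blanks with the tape. Slide the stop in until it is well short of 200 mm; then draw the tape's blade out by its end hook, so that the hook carries the stop out with it, until 200 mm stands out of the case, and hold it there a moment; then ease the blade back home without letting it fly. The stop must be left at 200 mm to within 5 mm, and the other things stay where they lie.

Things in the scene. Friction and masses are not known exactly. Their poses are not given: they have to be found in the camera images.
- fence: Cutting fence fixed to the bench: plywood board 190 (x) x 520 (y) x 18 mm; on it an aluminium extrusion, 40 wide, top 58 mm above the bench, centre line at x = +35. Origin: centre of the board's underside; y along the fence, x across. Work channel and low saw guide (66 mm high) on the -x side. Kerf (cut line) at y = -160, a pocket tape beyond it at the -y end, the stop to its +y.
- tape_mouth (a point): Middle of the mouth of the tape's case, flush with the cut line, at the height of the blade's top face (fence frame x = 35, y = -160, z = 68.6 mm). Lengths count from here along the fence's +y. The case (fixed) reaches 65 mm from here towards -y, is 42 mm wide, its top 124 mm above the bench. The yellow blade runs out along +y above the extrusion.
- blade (a joint): Tape drawn out, m: from the mouth to the outer (+y) face of the end hook; 0.055 when home (a rivet leaves that much out), at most 0.285. Always sprung inwards with 3 to 5 N, no lock: let go, it flies home. Blade 22 mm wide, 1.6 thick, top 68.6 mm above the bench; black cross marks every 10 mm from the hook's outer face, full-width bold ones at 100 and 200.
- hook_top (a point): Middle of the top edge of the blade's steel end hook: an upright plate 24 mm wide across the fence, 3 mm thick along it, top edge 79.5 mm above the bench (10.9 mm above the blade), bottom edge 59.5 mm. This point lies 1.5 mm behind the hook's outer (+y) face. A fingertip set down on the case side of the hook, just clear of the blade, can draw the blade out along +y.
- length_stop (a joint): Position of the length stop, m: distance along the fence's +y from the cut line to the stop's flat face (the face towards the tape); 0.075 to 0.335. A sprung gib gives it about 3 N of drag and it stays where it is pushed. The hook's outer face meets this face and pushes the stop outwards ahead of it.
- stop_top (a point): Middle of the top of the length stop: steel saddle on the extrusion, 56 mm across the fence, 45 mm along it, top 90 mm above the bench. The face that meets the hook is 22.5 mm from this point towards -y, the outer face 22.5 mm towards +y. At the face end a tongue hangs into the work channel, to 68 mm from the extrusion's centre line on -x, top 55 mm above the bench.
- blank: Bystander: piece of steel flat bar, 25 x 120 x 8 mm, lying on the fence's baseboard in front of the fence; origin at the middle of its underside.
- offcut: Bystander: short steel flat-bar offcut, 25 x 46 x 8 mm, lying on the baseboard near the tape's end; origin at the middle of its underside.
- flat_file: Bystander: flat file with a wooden handle, 320 mm long, on the bench beyond the fence; origin at the middle of its underside.
- square: Bystander: engineer's square, 100 x 138 mm, on the bench to the left; origin at the middle of its underside.
- hacksaw: Bystander: hacksaw, 460 mm long, on the bench to the right; origin at the middle of its underside.
- oil_bottle: Bystander: white plastic bottle, 64 mm across, 170 mm high, on the left; origin at the middle of its underside.
- hammer: Bystander: hammer, 260 mm long, on the bench to the left; origin at the middle of its underside.
- glasses: Bystander: safety glasses, 150 mm wide, on the bench to the right; origin at the middle of its underside.

How it is judged (in metres and radians):
On the way, in this order (a step that is already met when the one before it is completed fails the run):
1. the stop is slid in, short of 195 mm (value of joint length_stop below 0.195 m), for 0.2 s.
2. the tape is drawn out to 200 mm (within 5 mm) with its hook against the stop (gap under 4 mm) and held there (value of joint blade between 0.195 and 0.205 m and y of stop_top in the frame of hook_top below 0.028 m), for 0.5 s.
At the end, for the whole second after the job is handed in: The stop's face is at 200 mm from the cut line within 5 mm and the tape blade is home (under 60 mm out) (value of joint length_stop between 0.195 and 0.205 m and value of joint blade below 0.06 m); the robot touches nothing.
It fails at once if the tape flies home, faster than 0.5 m/s (velocity of joint blade below -0.5 m/s).
It fails at once if a bystander is shifted by more than 30 mm (distance of any of blank, offcut, flat_file, square, hacksaw, oil_bottle, hammer, glasses from where it was at the start of the episode above 0.03 m).
It also fails if it takes over 48 s, if anything falls off the work surface, if the arm or the gripper's body presses on something with over 40 N, if the wrist force passes 120 N, or if a joint passes its speed limit or range.

## Working session

There is one attempt and no reset: what is moved stays moved. The work goes in short steps, Python scripts to look and compute and a tool call to move; the robot and the scene stay as the last step left them, time stands still between calls to the robot, and variables do not carry over. Pictures are saved under pics/ and viewed, and the job is handed in when it is done.

Besides the shell and the picture viewer there is one more tool, called after "Call:" by a JSON object that holds its "api" and its "payload", one argument or row to a line. servo_tool: Moves the arm, as the interface text tells. Its arguments: {"type":"object","properties":{"motion":{"type":"array"},"newtons":{"type":"number"}},"required":["motion"]}

```bash
mkdir -p pics
cat > h.py <<'E'
from workcell import sensors, grab_frame, env
import cv2, numpy as np
def shot(n,f):
    d=grab_frame(n); cv2.imwrite('pics/'+f,d['image'][:,:,::-1]); np.savez('pics/'+f+'.npz',**d); return d
def ray(d,u,v,z):
    E=np.array(d['extrinsics']); r=np.array([(u-d['cx'])/d['fx'],-(v-d['cy'])/d['fy'],-1.])
    w=E[:3,:3]@r; o=E[:3,3]; return o+w*(z-o[2])/w[2]
def proj(d,p):
    E=np.linalg.inv(np.array(d['extrinsics'])); c=E[:3,:3]@np.array(p)+E[:3,3]
    return d['cx']+d['fx']*c[0]/-c[2], d['cy']+d['fy']*c[1]/c[2]
E
python3 - <<'E'
from h import *
for n in('scene','top'):
    d=shot(n,n+'1.png'); print(n,d['fx'],d['cx'],d['cy'],np.round(d['extrinsics'],3).tolist(),[k for k in d])
print(sensors.state())
E
```

```text
scene 467.3816559507106 311.9508181681978 237.00684203421267 [[0.663, -0.521, 0.537, 1207.567], [0.748, 0.451, -0.487, -546.481], [0.012, 0.725, 0.689, 962.786], [0.0, 0.0, 0.0, 1.0]] ['image', 'depth', 'fx', 'fy', 'cx', 'cy', 'extrinsics']
top 446.2045748227601 316.96344648186925 243.24197163033085 [[0.021, 0.998, -0.062, 471.984], [-1.0, 0.022, 0.014, 106.271], [0.015, 0.062, 0.998, 1316.549], [0.0, 0.0, 0.0, 1.0]] ['image', 'depth', 'fx', 'fy', 'cx', 'cy', 'extrinsics']
{'time_s': 0.1, 'qpos': array([-7.47169237e+01,  1.83476366e+01,  8.96973630e+01, -1.68995330e-03,
        7.20423767e+01, -1.14677184e+00]), 'qvel': array([-0.00740911, -0.06329062, -0.23455241, -0.03457035,  0.01676495,
       -0.0132021 ]), 'effort': array([ 1.24367405e-03, -4.13333058e+01, -2.32508540e+01,  7.28540076e-02,
        4.21002321e-02, -5.89943079e-05]), 'ee_pos': array([ 162.51298094, -551.142588  ,  232.22165139]), 'ee_rot': array([-1.79999858e+02,  8.73909397e-02, -7.35696295e+01]), 'force': array([-0.69932196, -0.38653787,  0.54231912]), 'torque': array([-0.01950949, -0.01640168,  0.0429812 ]), 'gripper_width': 91.19893342927057}
```

View pics/scene1.png

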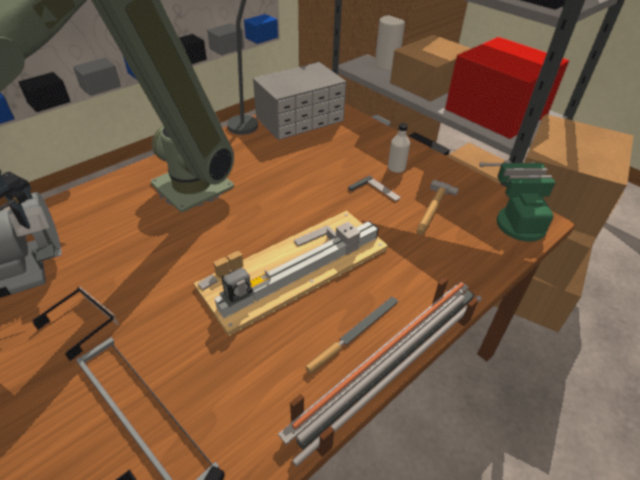

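View pics/top1.png

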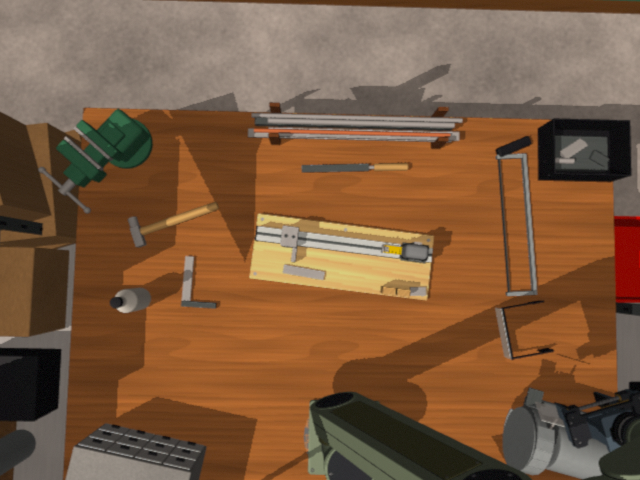

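Run:
```python
from h import *
a=cv2.imread('pics/top1.png')[200:310,240:445]; cv2.imwrite('pics/t1z.png',cv2.resize(a,None,fx=3.9,fy=3.9,interpolation=cv2.INTER_CUBIC))
a=cv2.imread('pics/scene1.png')[200:345,185:395]; cv2.imwrite('pics/s1z.png',cv2.resize(a,None,fx=3.8,fy=3.8,interpolation=cv2.INTER_CUBIC))
```

```text
(no output)
```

View pics/t1z.png

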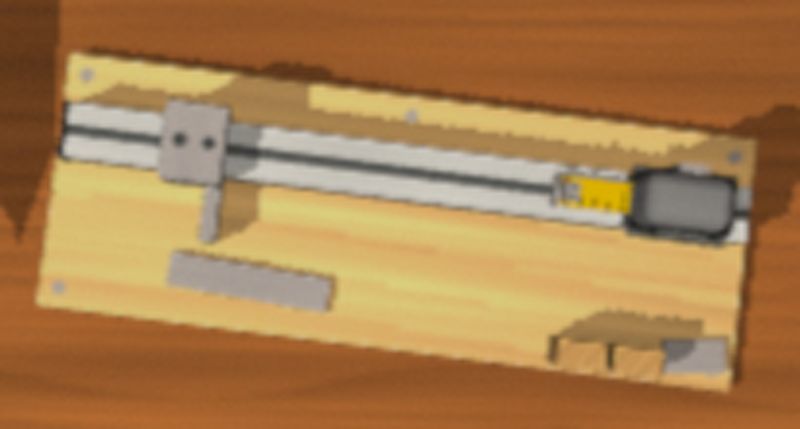

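View pics/s1z.png

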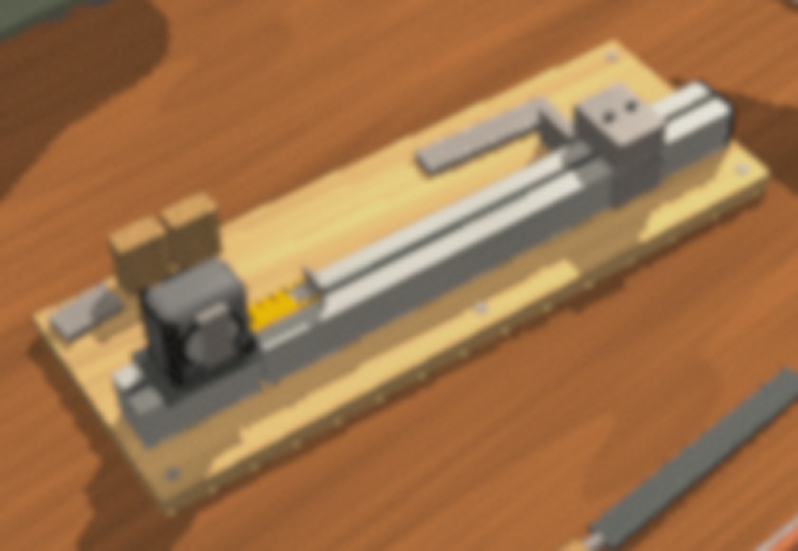

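Run:
```python
from h import *
L=lambda f:dict(np.load('pics/'+f+'.npz'))
t=L('top1.png'); s=L('scene1.png')
T=lambda u,v:(240+u/3.9-.4,200+v/3.9-.4)
S=lambda u,v:(185+u/3.8-.4,200+v/3.8-.4)
# fence coords of corners, top face z=18
F=np.array([[95,260],[95,-260],[-95,-260],[-95,260]])
def fit(P):
    P=np.array(P)[:,:2]; c=P.mean(0); f=F-F.mean(0); p=P-c
    H=f.T@p; a=np.arctan2(H[0,1]-H[1,0],H[0,0]+H[1,1]); R=np.array([[np.cos(a),-np.sin(a)],[np.sin(a),np.cos(a)]])
    return c-R@F.mean(0),np.degrees(a),P-(c+f@R.T)
W=[ray(t,*T(*q),18) for q in [(70,52),(757,138),(735,390),(37,304)]]
print('top',fit(W))
F=F[[0,1,2,3]]
Q=[(768,170),(170,500),(37,315),(615,42)]
W2=[ray(s,*S(*q),18) for q in Q]
print('scene',fit(W2))
c,a,_=fit(W); c2,a2,_=fit(W2)
for cc,aa,n in((c,a,'t'),(c2,a2,'s')):
    a_=np.radians(aa);R=np.array([[np.cos(a_),-np.sin(a_)],[np.sin(a_),np.cos(a_)]])
    tofence=lambda w:R.T@(w[:2]-cc)
    print(n,'stop top (fence) corners/face',[np.round(tofence(ray(t,*T(*q),90)),1).tolist() for q in[(165,98),(231,104),(222,184),(157,178)]])
    print(n,'hook',np.round(tofence(ray(t,*T(557,188),79.5)),1),'case',[np.round(tofence(ray(t,*T(*q),124)),1).tolist() for q in[(637,172),(735,182),(728,235),(632,228)]])
    print(n,'scene stop',[np.round(tofence(ray(s,*S(*q),90)),1).tolist() for q in[(575,100),(620,85),(663,118),(612,145)]],'hook',[np.round(tofence(ray(s,*S(*q),79.5)),1).tolist() for q in[(305,268),(322,292)]])
```

```text
top (array([516.94031732,  13.45725951]), np.float64(-5.771188928073381), array([[ 0.25556219,  0.81393394],
       [-0.60027   ,  1.04299741],
       [-0.21352394, -2.50764514],
       [ 0.55823175,  0.65071378]]))
scene (array([518.94639411,  17.0020165 ]), np.float64(-5.654020106407186), array([[-2.88888273, -1.61342891],
       [ 0.24882688,  2.64946228],
       [-0.08954607,  1.81838724],
       [ 2.72960192, -2.85442061]]))
t stop top (fence) corners/face [[62.7, 180.5], [64.2, 133.6], [7.2, 132.9], [5.8, 178.9]]
t hook [  34.1 -104.2] case [[48.6, -150.8], [50.1, -218.8], [13.2, -217.9], [9.9, -151.6]]
t scene stop [[7.0, 138.7], [13.1, 176.1], [59.0, 179.0], [59.9, 130.9]] hook [[26.5, -105.4], [51.3, -107.5]]
s stop top (fence) corners/face [[61.4, 176.6], [62.9, 129.8], [5.8, 129.2], [4.5, 175.2]]
s hook [  32.2 -107.9] case [[46.7, -154.6], [48.0, -222.6], [11.1, -221.6], [7.9, -155.4]]
s scene stop [[5.6, 134.9], [11.8, 172.4], [57.7, 175.2], [58.5, 127.1]] hook [[24.7, -109.2], [49.4, -111.3]]
```

Call:
{"api": "servo_tool", "payload": {
  "motion": [13.7,25.8,0,0,0,0.06,0,13.7,25.8,0,0,0,0.06,0,13.7,25.8,0,0,0,0.06,0,13.7,25.8,0,0,0,0.06,0,13.7,25.8,0,0,0,0.06,0,13.7,25.8,0,0,0,0.06,0,13.7,25.8,0,0,0,0.06,0,13.7,25.8,0,0,0,0.06,0,13.7,25.8,0,0,0,0.06,0,13.7,25.8,0,0,0,0.06,0],
  "newtons": 30
}}

```text
time_s: 0.93
ee_pos: [299.8, -292.0, 232.7]
ee_rot: [-180.0, 0.0, -39.0]
force: [0.4, -1.2, 0.1]
gripper_width: 27.5
```

Call:
{"api": "servo_tool", "payload": {
  "motion": [13.7,25.8,0,0,0,0.06,0,13.7,25.8,0,0,0,0.06,0,13.7,25.8,0,0,0,0.06,0,13.7,25.8,0,0,0,0.06,0,13.7,25.8,0,0,0,0.06,0,13.7,25.8,0,0,0,0.06,0,13.7,25.8,0,0,0,0.06,0,13.7,25.8,0,0,0,0.06,0,13.7,25.8,0,0,0,0.06,0,13.7,25.8,0,0,0,0.044,0]
}}

```text
time_s: 1.77
ee_pos: [436.8, -34.1, 232.7]
ee_rot: [180.0, 0.0, -5.6]
force: [-0.2, -0.3, 0.4]
gripper_width: 0.5
```

Call:
{"api": "servo_tool", "payload": {
  "motion": [13.7,25.8,0,0,0,0,0,13.7,25.8,0,0,0,0,0,13.7,25.8,0,0,0,0,0,13.7,25.8,0,0,0,0,0,13.7,25.8,0,0,0,0,0,13.7,25.8,0,0,0,0,0,13.7,25.8,0,0,0,0,0,13.7,25.8,0,0,0,0,0,13.7,25.8,0,0,0,0,0,13.7,25.8,0,0,0,0,0]
}}

```text
time_s: 2.6
ee_pos: [573.9, 223.8, 232.4]
ee_rot: [180.0, 0.0, -5.7]
force: [0.2, -0.6, -0.0]
gripper_width: 0.2
```

Call:
{"api": "servo_tool", "payload": {
  "motion": [0,0,-15,0,0,0,0,0,0,-15,0,0,0,0,0,0,-15,0,0,0,0,0,0,0,0,0,0,0]
}}

```text
time_s: 2.93
ee_pos: [571.6, 222.0, 184.1]
ee_rot: [179.8, 0.4, -5.7]
force: [-0.5, -0.5, -0.3]
gripper_width: 0.6
```

Run:
```python
from h import *
for n in('scene','top'): shot(n,n+'2.png')
s=sensors.state(); print(s['time_s'],s['ee_pos'],s['ee_rot'],s['force'],s['gripper_width'])
a=cv2.imread('pics/top2.png')[180:330,230:445]; cv2.imwrite('pics/t2z.png',cv2.resize(a,None,fx=3.7,fy=3.7,interpolation=cv2.INTER_CUBIC))
a=cv2.imread('pics/scene2.png')[160:345,185:415]; cv2.imwrite('pics/s2z.png',cv2.resize(a,None,fx=3.2,fy=3.2,interpolation=cv2.INTER_CUBIC))
```

```text
3.0333 [573.35763515 222.34709483 187.45947334] [ 1.79957916e+02  8.19621841e-02 -5.73278388e+00] [ 0.45337599 -0.02199369  0.67312657] 0.35825492169613515
```

View pics/t2z.png

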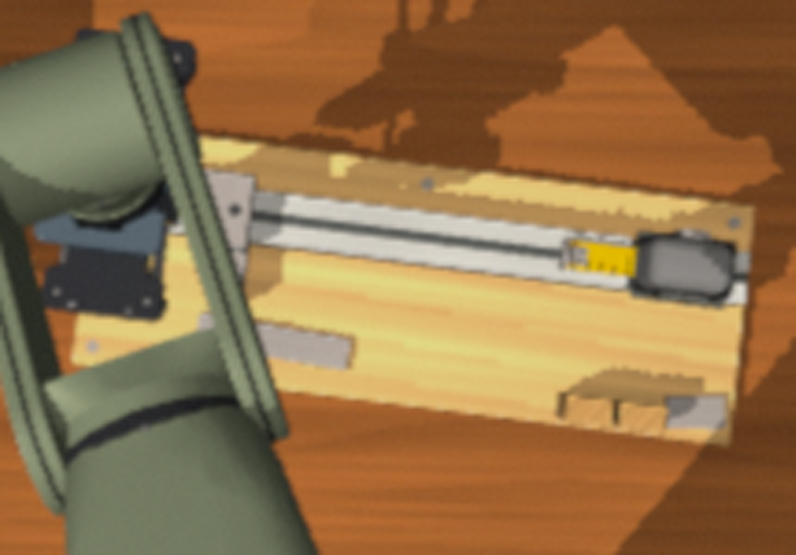

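View pics/s2z.png

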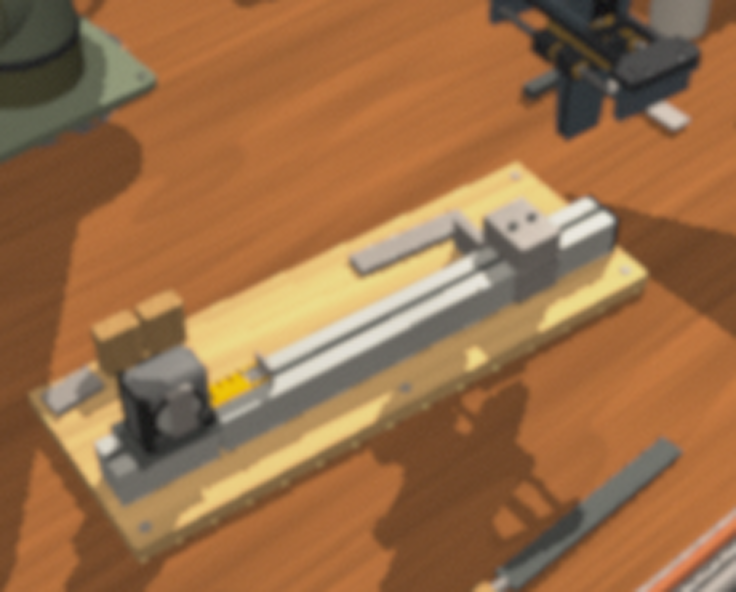

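Run:
```python
from h import *
d=dict(np.load('pics/scene2.png.npz'))
for p in [(573.4,222.3,187.5),(573.4,222.3,168.5)]: print(proj(d,p))
a=d['image'][60:240,290:450,::-1].copy(); a=cv2.resize(a,None,fx=4,fy=4,interpolation=cv2.INTER_CUBIC)[:600]
u,v=proj(d,(573.4,222.3,168.5)); cv2.circle(a,(int((u-290)*4),int((v-60)*4)),4,(0,0,255),-1)
cv2.imwrite('pics/s2y.png',a)
```

```text
(np.float64(366.20386914595906), np.float64(193.88748718032738))
(np.float64(365.5556752879183), np.float64(199.4336303670047))
```

View pics/s2y.png

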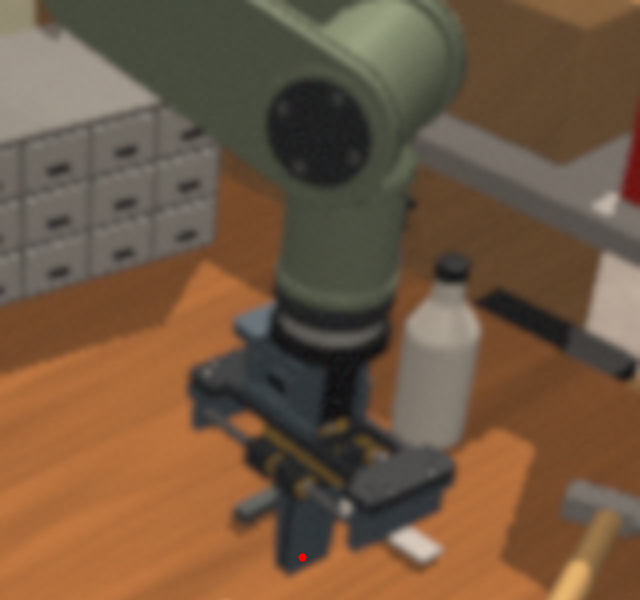

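Call:
{"api": "servo_tool", "payload": {
  "motion": [0,0,-20,0,0,0,0,0,0,-20,0,0,0,0,0,0,-20,0,0,0,0,0,0,-18,0,0,0,0,0,0,-10,0,0,0,0,0,0,-9,0,0,0,0,0,0,0,0,0,0,0,0,0,0,0,0,0]
}}

```text
$.motion: bad value
```

Call:
{"api": "servo_tool", "payload": {
  "motion": [-0.4,-4,0,0,0,0,0,-0.4,-4,0,0,0,0,0,-0.4,-4,0,0,0,0,0,-0.4,-4,0,0,0,0,0,-0.4,-4,0,0,0,0,0,0,0,0,0,0,0,0]
}}

```text
time_s: 3.53
ee_pos: [571.6, 201.5, 188.4]
ee_rot: [180.0, -0.0, -5.8]
force: [0.1, -0.1, -0.1]
gripper_width: 0.5
```

Call:
{"api": "servo_tool", "payload": {
  "motion": [1,10,0,0,0,0,0,1,10,0,0,0,0,0,0,0,-20,0,0,0,0,0,0,-20,0,0,0,0,0,0,-20,0,0,0,0,0,0,-18,0,0,0,0,0,0,-10,0,0,0,0,0,0,-9,0,0,0,0,0,0,0,0,0,0,0]
}}

```text
time_s: 4.28
ee_pos: [572.9, 222.9, 89.3]
ee_rot: [179.9, 0.1, -5.7]
force: [-0.7, -0.2, -0.5]
gripper_width: 0.2
```

Call:
{"api": "servo_tool", "payload": {
  "motion": [-0.5,-5,0,0,0,0,0,-0.5,-5,0,0,0,0,0,-0.5,-5,0,0,0,0,0,-0.5,-5,0,0,0,0,0,-0.5,-5,0,0,0,0,0,-0.5,-5,0,0,0,0,0,0,0,0,0,0,0,0]
}}

```text
time_s: 4.87
ee_pos: [571.0, 191.5, 91.6]
ee_rot: [180.0, -0.1, -5.8]
force: [0.4, -0.4, -0.0]
gripper_width: 0.5
```

Run:
```python
from h import *
d=shot('scene','s3.png')
s=sensors.state(); print(s['time_s'],s['ee_pos'],s['ee_rot'],s['force'],s['gripper_width'])
a=cv2.imread('pics/s3.png')[160:345,185:415]; cv2.imwrite('pics/s3z.png',cv2.resize(a,None,fx=3.2,fy=3.2,interpolation=cv2.INTER_CUBIC))
```

```text
4.9167 [570.72943619 191.51488     91.29883113] [ 1.79960498e+02 -3.06898150e-02 -5.75767586e+00] [ 0.48658578 -0.47905843 -0.17712618] 0.6213378826001251
```

View pics/s3z.png

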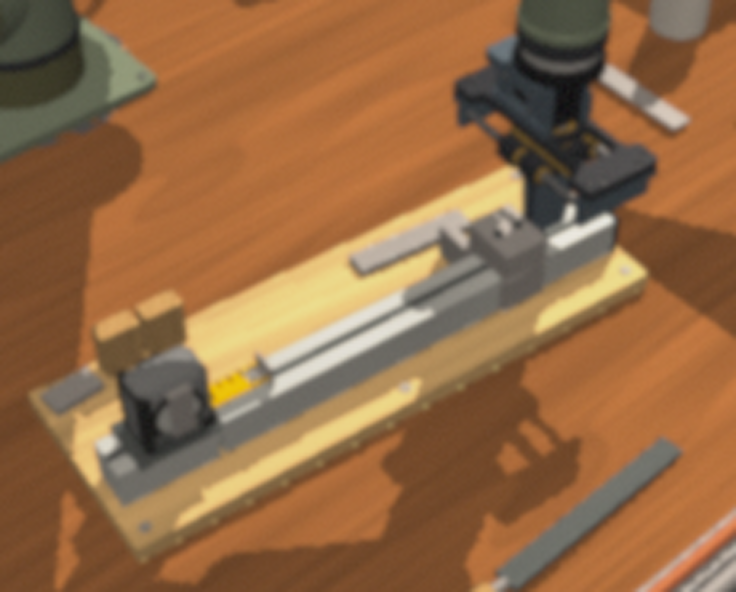

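Call:
{"api": "servo_tool", "payload": {
  "motion": [-1,-10,0,0,0,0,0,-1,-10,0,0,0,0,0,-1,-10,0,0,0,0,0,-1,-10,0,0,0,0,0,-1,-10,0,0,0,0,0,-1,-10,0,0,0,0,0,-1,-10,0,0,0,0,0,-1,-10,0,0,0,0,0,-1,-10,0,0,0,0,0,-1,-10,0,0,0,0,0]
}}

```text
time_s: 5.75
ee_pos: [560.3, 91.4, 90.9]
ee_rot: [180.0, 0.0, -5.7]
force: [-0.1, 3.8, 2.6]
gripper_width: 0.6
```

Call:
{"api": "servo_tool", "payload": {
  "motion": [-1,-10,0,0,0,0,0,-0.8,-8,0,0,0,0,0,-0.6,-6,0,0,0,0,0,-0.4,-4,0,0,0,0,0,-0.2,-2,0,0,0,0,0,0,0,0,0,0,0,0,0,0,0,0,0,0,0]
}}

```text
time_s: 6.33
ee_pos: [557.6, 61.9, 90.6]
ee_rot: [179.9, 0.0, -5.7]
force: [0.0, 0.5, 0.3]
gripper_width: 0.7
```

Call:
{"api": "servo_tool", "payload": {
  "motion": [0.5,5,0,0,0,0,0,0.5,5,0,0,0,0,0,0,0,20,0,0,0,0,0,0,20,0,0,0,0,0,0,20,0,0,0,0,0,0,10,0,0,0,0,0,0,0,0,0,0,0]
}}

```text
time_s: 6.92
ee_pos: [560.2, 73.1, 163.3]
ee_rot: [-179.9, -0.3, -5.7]
force: [0.3, -0.1, -0.5]
gripper_width: 0.2
```

Run:
```python
from h import *
d=shot('scene','s4.png');d=shot('top','t4.png')
s=sensors.state(); print(s['time_s'],s['ee_pos'],s['ee_rot'],s['force'],s['gripper_width'])
a=cv2.imread('pics/s4.png')[160:345,185:415]; cv2.imwrite('pics/s4z.png',cv2.resize(a,None,fx=3.2,fy=3.2,interpolation=cv2.INTER_CUBIC))
```

```text
7.0167 [558.35361634  72.69256278 160.49674104] [ 1.79987089e+02  2.02589571e-02 -5.70628952e+00] [ 0.14685155 -0.20713698 -1.06096974] 0.6586675481810381
```

View pics/s4z.png

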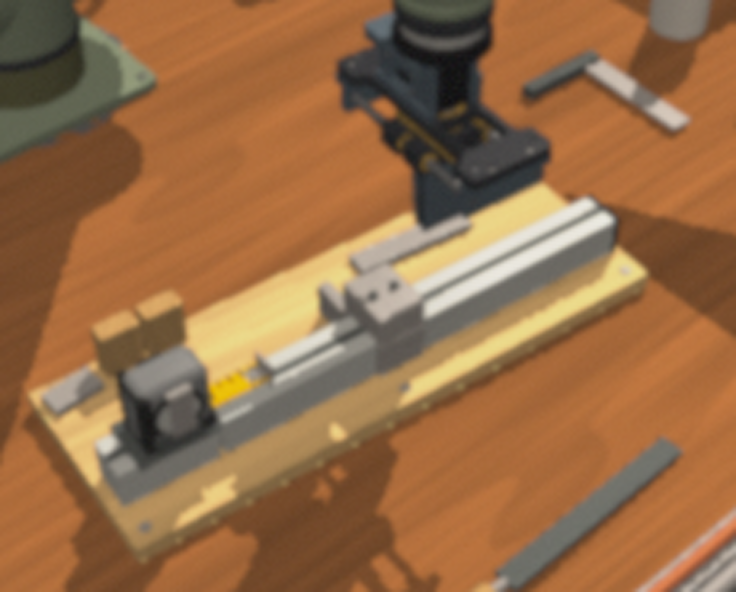

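Call:
{"api": "servo_tool", "payload": {
  "motion": [-1.9,-20,0,0,0,0,0,-1.9,-20,0,0,0,0,0,-1.9,-20,0,0,0,0,0,-1.9,-20,0,0,0,0,0,-1.9,-20,0,0,0,0,0,-1.9,-20,0,0,0,0,0,-1.9,-20,0,0,0,0,0,-1.9,-20,0,0,0,0,0,-1.9,-20,0,0,0,0,0,-1.5,-14.5,0,0,0,0,0]
}}

```text
time_s: 7.85
ee_pos: [538.9, -123.3, 159.1]
ee_rot: [180.0, 0.2, -5.8]
force: [0.9, -0.2, 0.3]
gripper_width: 0.1
```

Call:
{"api": "servo_tool", "payload": {
  "motion": [0,0,-20,0,0,0,0,0,0,-10,0,0,0,0,0,0,0,0,0,0,0,0,0,0,0,0,0,0]
}}

```text
time_s: 8.18
ee_pos: [539.1, -121.4, 129.5]
ee_rot: [-180.0, 0.2, -5.7]
force: [-0.0, 0.9, -0.1]
gripper_width: 0.5
```

Run:
```python
from h import *
d=shot('scene','s5.png')
s=sensors.state(); print(s['time_s'],s['ee_pos'],s['ee_rot'],s['force'],s['gripper_width'])
a=cv2.imread('pics/s5.png')[200:320,185:345]; a=cv2.resize(a,None,fx=4.8,fy=4.8,interpolation=cv2.INTER_CUBIC)
p=s['ee_pos']-[0,0,19]
u,v=proj(d,p); cv2.circle(a,(int((u-185)*4.8),int((v-200)*4.8)),3,(0,0,255),-1); cv2.imwrite('pics/s5z.png',a)
```

```text
8.2333 [ 539.86892407 -121.47845951  130.41579286] [-1.79982615e+02  7.91441113e-02 -5.69236030e+00] [ 0.55429714  0.68638817 -0.17469541] 0.43156622416509643
```

View pics/s5z.png

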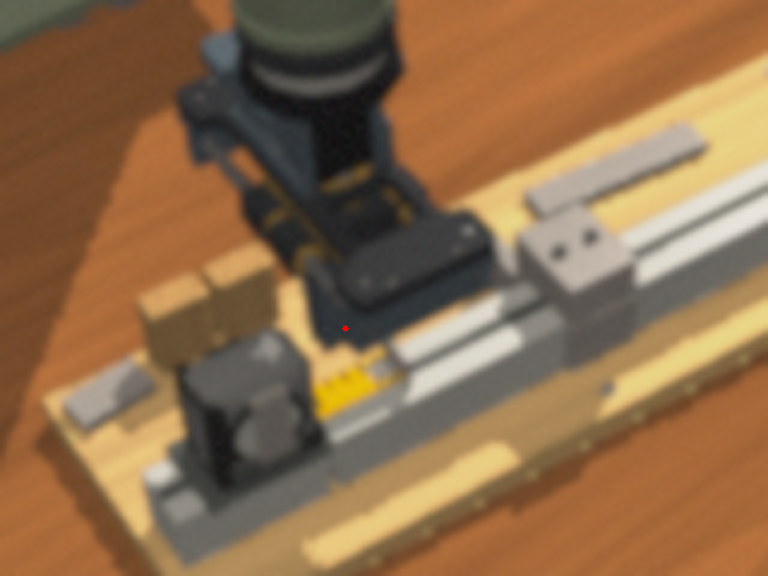

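Call:
{"api": "servo_tool", "payload": {
  "motion": [0,0,-10,0,0,0,0,0,0,-10,0,0,0,0,0,0,-10,0,0,0,0,0,0,-6,0,0,0,0,0,0,-4,0,0,0,0,0,0,0,0,0,0,0,0,0,0,0,0,0,0]
}}

```text
time_s: 8.82
ee_pos: [540.2, -122.0, 90.8]
ee_rot: [180.0, -0.0, -5.7]
force: [0.1, -0.2, -0.1]
gripper_width: 0.3
```

Run:
```python
from h import *
d=shot('scene','s6.png')
s=sensors.state(); print(s['time_s'],s['ee_pos'],s['ee_rot'],s['force'],s['gripper_width'])
a=cv2.imread('pics/s6.png')[200:320,185:345]; a=cv2.resize(a,None,fx=4.8,fy=4.8,interpolation=cv2.INTER_CUBIC)
cv2.imwrite('pics/s6z.png',a)
```

```text
8.8667 [ 540.16073776 -122.04730134   90.84010051] [ 1.79997253e+02 -1.29740636e-02 -5.72655702e+00] [ 0.84391991  0.55801192 -0.72123882] 0.09162726931254063
```

View pics/s6z.png

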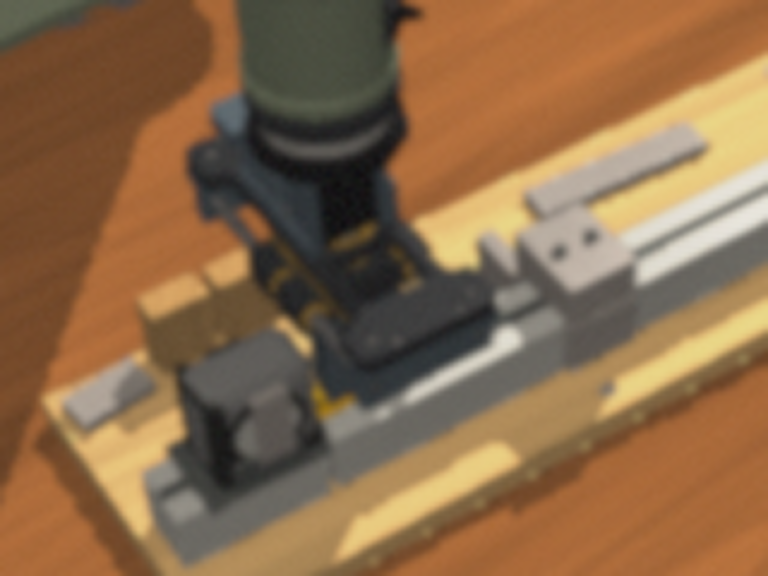

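Call:
{"api": "servo_tool", "payload": {
  "motion": [0.2,2,0,0,0,0,0,0.2,2,0,0,0,0,0,0.2,2,0,0,0,0,0,0,0,0,0,0,0,0]
}}

```text
time_s: 9.2
ee_pos: [540.7, -115.6, 91.0]
ee_rot: [-180.0, -0.0, -5.7]
force: [-0.8, 0.3, 0.8]
gripper_width: 0.5
```

Call:
{"api": "servo_tool", "payload": {
  "motion": [0.1,1,0,0,0,0,0,0,0,0,0,0,0,0]
}}

```text
time_s: 9.37
ee_pos: [540.8, -114.8, 91.0]
ee_rot: [-180.0, -0.0, -5.7]
force: [-0.2, 0.2, 0.2]
gripper_width: 0.8
```

Call:
{"api": "servo_tool", "payload": {
  "motion": [0.1,1,0,0,0,0,0,0,0,0,0,0,0,0]
}}

```text
time_s: 9.53
ee_pos: [540.9, -113.9, 91.0]
ee_rot: [-180.0, -0.0, -5.7]
force: [0.6, -0.6, 0.2]
gripper_width: 0.7
```

Call:
{"api": "servo_tool", "payload": {
  "motion": [0.1,1,0,0,0,0,0,0,0,0,0,0,0,0]
}}

```text
time_s: 9.7
ee_pos: [540.9, -112.9, 91.0]
ee_rot: [-180.0, -0.0, -5.7]
force: [0.0, -0.0, 0.1]
gripper_width: 0.2
```

Call:
{"api": "servo_tool", "payload": {
  "motion": [0.1,1,0,0,0,0,0,0,0,0,0,0,0,0]
}}

```text
time_s: 9.87
ee_pos: [541.0, -112.3, 91.0]
ee_rot: [180.0, -0.0, -5.7]
force: [0.1, -1.4, -0.6]
gripper_width: 0.6
```

Call:
{"api": "servo_tool", "payload": {
  "motion": [0.1,1,0,0,0,0,0,0,0,0,0,0,0,0]
}}

```text
time_s: 10.03
ee_pos: [541.1, -111.5, 91.0]
ee_rot: [179.9, -0.0, -5.7]
force: [-0.5, -3.4, -0.6]
gripper_width: 0.4
```

Call:
{"api": "servo_tool", "payload": {
  "motion": [0.1,1,0,0,0,0,0,0,0,0,0,0,0,0]
}}

```text
time_s: 10.2
ee_pos: [541.3, -110.2, 91.0]
ee_rot: [180.0, -0.0, -5.7]
force: [-0.4, -3.0, -0.5]
gripper_width: 0.7
```

Call:
{"api": "servo_tool", "payload": {
  "motion": [0.4,4,0,0,0,0,0,0.8,8,0,0,0,0,0,0.8,8,0,0,0,0,0,0.8,8,0,0,0,0,0,0.8,8,0,0,0,0,0,0.8,8,0,0,0,0,0,0.8,8,0,0,0,0,0,0.8,8,0,0,0,0,0,0.8,8,0,0,0,0,0,0.8,8,0,0,0,0,0]
}}

```text
time_s: 11.03
ee_pos: [549.2, -33.3, 91.0]
ee_rot: [180.0, -0.0, -5.7]
force: [1.4, -4.8, -1.2]
gripper_width: 0.3
```

Call:
{"api": "servo_tool", "payload": {
  "motion": [0.6,6,0,0,0,0,0,0.6,6,0,0,0,0,0,0.6,6,0,0,0,0,0,0.6,6,0,0,0,0,0,0.6,6,0,0,0,0,0,0.6,6,0,0,0,0,0,0.6,6,0,0,0,0,0,0.4,4,0,0,0,0,0,0.3,3,0,0,0,0,0,0,0,0,0,0,0,0]
}}

```text
time_s: 11.87
ee_pos: [554.2, 14.9, 91.0]
ee_rot: [179.9, -0.1, -5.7]
force: [2.8, -4.9, -2.0]
gripper_width: 0.6
```

Run:
```python
from h import *
d=shot('scene','s7.png')
s=sensors.state(); print(s['time_s'],s['ee_pos'],s['ee_rot'],s['force'],s['gripper_width'])
a=cv2.imread('pics/s7.png')[200:320,200:360]; a=cv2.resize(a,None,fx=4.8,fy=4.8,interpolation=cv2.INTER_CUBIC)
cv2.imwrite('pics/s7z.png',a)
```

```text
11.9167 [554.22358702  14.89037968  91.04806257] [ 1.79954818e+02 -6.62391664e-02 -5.70628022e+00] [ 2.09952658 -5.16028233 -1.29391255] 0.2927687208101027
```

View pics/s7z.png

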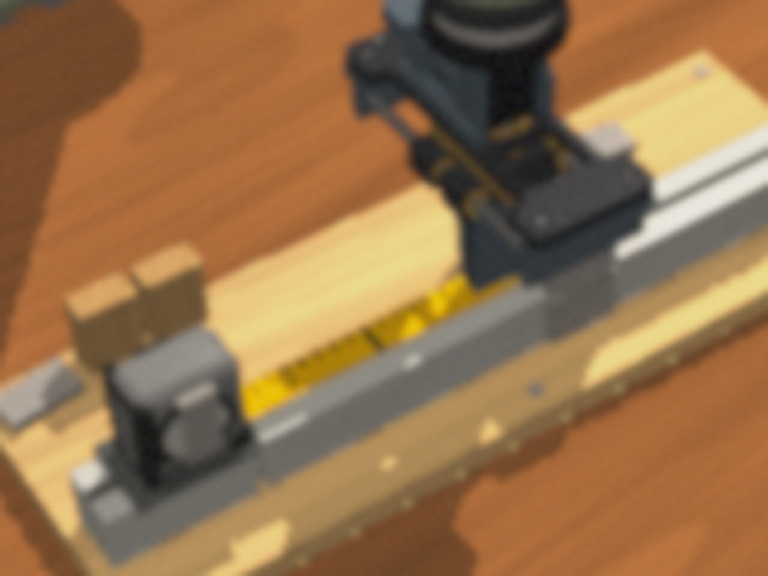

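Call:
{"api": "servo_tool", "payload": {
  "motion": [0.3,3,0,0,0,0,0,0.3,3,0,0,0,0,0,0.3,3,0,0,0,0,0,0.3,3,0,0,0,0,0,0.2,2.5,0,0,0,0,0,0.2,2,0,0,0,0,0,0,0,0,0,0,0,0]
}}

```text
time_s: 12.5
ee_pos: [555.9, 31.0, 91.1]
ee_rot: [179.9, -0.1, -5.7]
force: [3.4, -6.1, -1.2]
gripper_width: 0.6
```

Run:
```python
from h import *
d=shot('scene','s8.png');t=shot('top','t8.png')
s=sensors.state(); print(s['time_s'],s['ee_pos'],s['ee_rot'],s['force'],s['gripper_width'])
a=cv2.imread('pics/s8.png')[200:320,200:360]; a=cv2.resize(a,None,fx=4.8,fy=4.8,interpolation=cv2.INTER_CUBIC)
cv2.imwrite('pics/s8z.png',a)
a=cv2.imread('pics/t8.png')[200:310,240:445]; cv2.imwrite('pics/t8z.png',cv2.resize(a,None,fx=3.9,fy=3.9,interpolation=cv2.INTER_CUBIC))
```

```text
12.6 [555.8797646   30.96249497  91.05363112] [ 1.79927845e+02 -7.56546422e-02 -5.71215788e+00] [ 3.00723407 -6.12437263 -1.96042524] 0.27521053702309967
```

View pics/s8z.png

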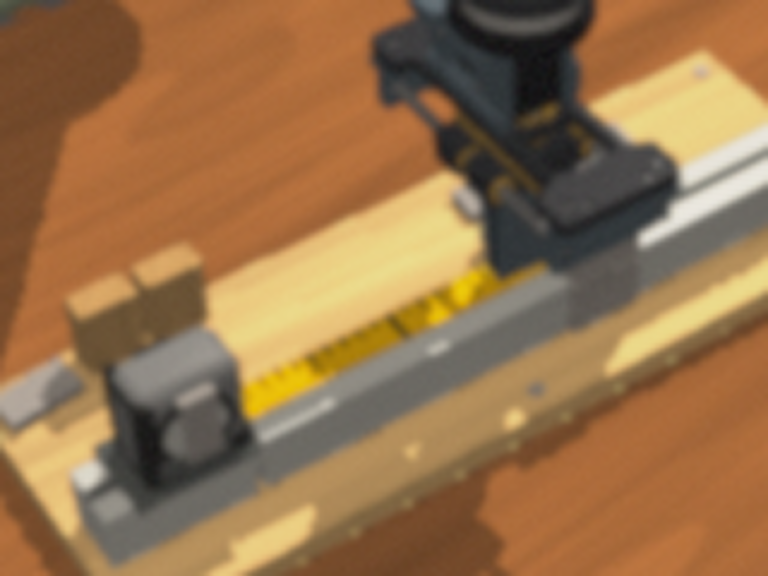

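View pics/t8z.png

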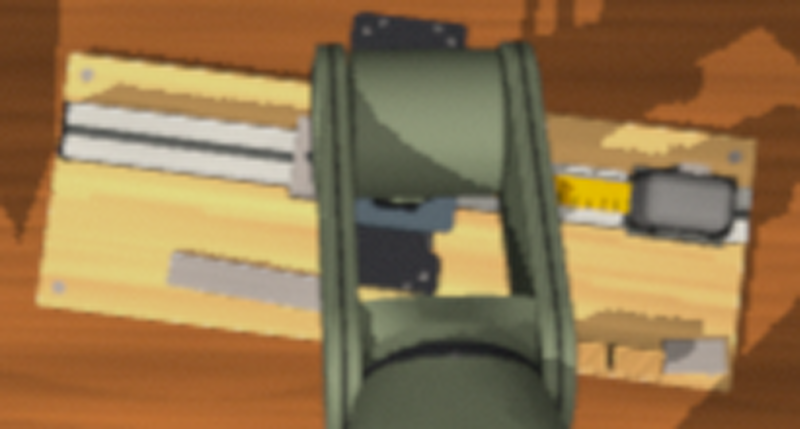

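Run:
```python
from h import *
L=lambda f:dict(np.load('pics/'+f+'.npz'))
d=L('s8.png');t=L('t8.png');a=np.radians(-5.72);c=np.array([518,15.])
R=np.array([[np.cos(a),-np.sin(a)],[np.sin(a),np.cos(a)]])
tf=lambda w:np.round(R.T@(w[:2]-c),1)
S=lambda u,v:(200+u/4.8-.4,200+v/4.8-.4); T=lambda u,v:(240+u/3.9-.4,200+v/3.9-.4)
print('mark100',[tf(ray(d,*S(*q),68.6)) for q in[(392,322),(405,340)]])
print('mouth',tf(ray(d,*S(247,408),68.6)), 'stop outer side',tf(ray(d,*S(637,298),40)))
print('top stop outer', tf(ray(t,*T(298,118),90)), tf(ray(t,*T(291,192),90)))
# old same-feature calibrations
t1=L('top1.png'); print('home outer hook top',tf(ray(t1,*T(556,188),79.5)))
```

```text
mark100 [array([ 30.9, -61.2]), array([ 46. , -62.7])]
mouth [  38.5 -156.3] stop outer side [72.6 75.8]
top stop outer [59.4 83.7] [ 6.7 82.3]
home outer hook top [  33.  -105.1]
```

Call:
{"api": "servo_tool", "payload": {
  "motion": [0.1,1,0,0,0,0,0,0,0,0,0,0,0,0,0,0,0,0,0,0,0,0,0,0,0,0,0,0,0,0,0,0,0,0,0,0,0,0,0,0,0,0,0,0,0,0,0,0,0,0,0,0,0,0,0,0,0,0,0,0,0,0,0,0,0,0,0,0,0,0]
}}

```text
time_s: 13.43
ee_pos: [556.0, 31.7, 91.1]
ee_rot: [179.9, -0.1, -5.7]
force: [2.9, -6.3, -1.1]
gripper_width: 0.1
```

Call:
{"api": "servo_tool", "payload": {
  "motion": [-0.4,-4,0,0,0,0,0,-0.8,-8,0,0,0,0,0,-0.8,-8,0,0,0,0,0,-0.8,-8,0,0,0,0,0,-0.8,-8,0,0,0,0,0,-0.8,-8,0,0,0,0,0,-0.8,-8,0,0,0,0,0,-0.8,-8,0,0,0,0,0,-0.8,-8,0,0,0,0,0,-0.8,-8,0,0,0,0,0]
}}

```text
time_s: 14.27
ee_pos: [547.7, -44.3, 91.1]
ee_rot: [-180.0, -0.0, -5.7]
force: [0.9, -3.8, 0.6]
gripper_width: 0.4
```

Call:
{"api": "servo_tool", "payload": {
  "motion": [-0.8,-8,0,0,0,0,0,-0.8,-8,0,0,0,0,0,-0.8,-8,0,0,0,0,0,-0.8,-8,0,0,0,0,0,-0.8,-8,0,0,0,0,0,-0.8,-8,0,0,0,0,0,-0.6,-6,0,0,0,0,0,-0.4,-4,0,0,0,0,0,-0.4,-4,0,0,0,0,0,-0.3,-3,0,0,0,0,0]
}}

```text
time_s: 15.1
ee_pos: [541.1, -108.9, 90.9]
ee_rot: [-180.0, 0.0, -5.7]
force: [-1.3, -3.1, 2.1]
gripper_width: 0.3
```

Call:
{"api": "servo_tool", "payload": {
  "motion": [-0.3,-3,0,0,0,0,0,-0.3,-3,0,0,0,0,0,-0.3,-3,0,0,0,0,0,-0.3,-3,0,0,0,0,0,-0.1,-1,0,0,0,0,0,0,0,0,0,0,0,0]
}}

```text
time_s: 15.6
ee_pos: [539.9, -121.4, 90.8]
ee_rot: [-180.0, 0.0, -5.7]
force: [0.3, -0.7, -0.2]
gripper_width: 0.3
```

Blade home, finger clear of the hook. I'll lift out and look, moving aside for the top view.

Call:
{"api": "servo_tool", "payload": {
  "motion": [0,0,8,0,0,0,0,0,0,20,0,0,0,0,0,0,25,0,0,0,0,0,0,25,0,0,0,0,0,0,25,0,0,0,0,0,0,25,0,0,0,0,0,0,20,0,0,0,0]
}}

```text
time_s: 16.18
ee_pos: [540.4, -121.3, 241.8]
ee_rot: [180.0, -0.2, -5.7]
force: [0.2, 0.7, -0.4]
gripper_width: 0.5
```

Call:
{"api": "servo_tool", "payload": {
  "motion": [-10,-20,0,0,0,0,0,-10,-20,0,0,0,0,0,-10,-20,0,0,0,0,0,-10,-20,0,0,0,0,0,-10,-20,0,0,0,0,0,-10,-20,0,0,0,0,0,-10,-20,0,0,0,0,0,-10,-20,0,0,0,0,0,-10,-20,0,0,0,0,0,0,0,0,0,0,0,0]
}}

```text
time_s: 17.02
ee_pos: [448.7, -304.2, 239.6]
ee_rot: [179.9, -0.0, -5.9]
force: [-0.1, -0.3, 0.3]
gripper_width: 0.4
```

Run:
```python
from h import *
d=shot('scene','s9.png');t=shot('top','t9.png')
s=sensors.state(); print(s['time_s'],s['ee_pos'],s['force'])
a=cv2.imread('pics/t9.png')[200:310,240:445]; cv2.imwrite('pics/t9z.png',cv2.resize(a,None,fx=3.9,fy=3.9,interpolation=cv2.INTER_CUBIC))
a=cv2.imread('pics/s9.png')[200:345,185:395]; cv2.imwrite('pics/s9z.png',cv2.resize(a,None,fx=3.8,fy=3.8,interpolation=cv2.INTER_CUBIC))
```

```text
17.1167 [ 449.92580205 -301.62166905  239.41728307] [0.27174113 1.20229152 0.1168128 ]
```

View pics/t9z.png

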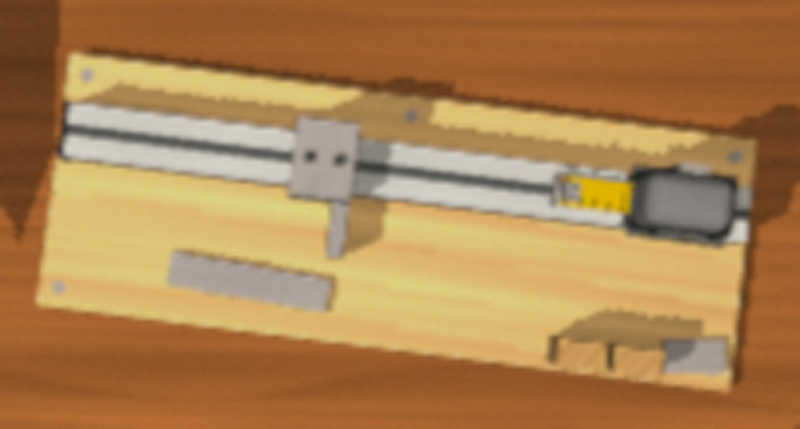

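View pics/s9z.png

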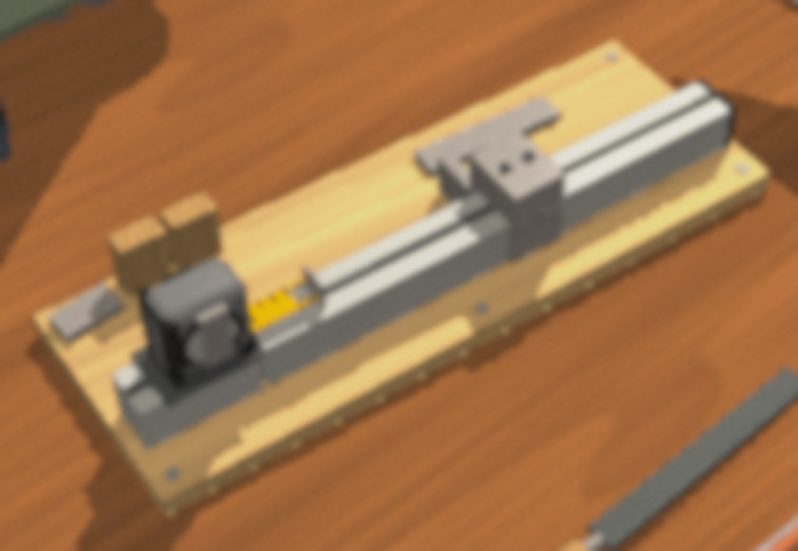

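```bash
python3 - <<'E'
from h import *
L=lambda f:dict(np.load('pics/'+f+'.npz'))
t=L('t9.png');a=np.radians(-5.72);c=np.array([518,15.])
R=np.array([[np.cos(a),-np.sin(a)],[np.sin(a),np.cos(a)]])
tf=lambda w:np.round(R.T@(w[:2]-c),1)
T=lambda u,v:(240+u/3.9-.4,200+v/3.9-.4)
print('top stop corners', [tf(ray(t,*T(*q),90)) for q in[(296,115),(360,122),(354,200),(289,193)]])
print('hook',tf(ray(t,*T(556,188),79.5)))
E
python3 -c "
from workcell import env; print(env.job_done())"
```

```text
top stop corners [array([61.3, 85.3]), array([61.9, 39.8]), array([ 6.5, 37.4]), array([ 5.8, 83.6])]
hook [  33.  -105.1]
the job is handed in; nothing more can be done
None
```

I slid the stop in from about 293 mm to about 150 mm and drew the blade out by its hook, which carried the stop out. I held it at about 200 mm for 0.75 s, then eased the blade home at about 0.1 m/s. After that I lifted the finger clear and handed the job in at 17 s. No verdict is reported.

- **Stop position:** From where the finger first met the hook (blade home, 55 mm), it moved about 145 mm, which puts the hook, and the stop with it, at about 200 mm. The last top picture puts the stop's face at 197–200 mm and its centre at 199 mm, with a camera error of about 2 mm. The tape's bold 100 mark, read just before the last 1 mm of the draw, gave 197–199 mm. The checks disagree by up to 3 mm, but all are within the 5 mm tolerance.
- **Blade:** It is home, with the hook measured at 55 mm.
- **Other things:** On the board, the blank and offcut look unmoved in the last pictures. I never touched the tools lying around it, but I did not measure their positions again.
- **Slip during the job:** One move call was refused because its list had the wrong length. The small move sent with it then ran high above the fence. It touched nothing, and I moved the arm back.

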